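# Set the lamp unit of a stripped microscope base

## Robot

A 6-joint arm with a two-finger parallel gripper is mounted at the origin on the work surface. World frame = base frame: x ahead of the robot, y to its left, z up, the work surface at z = 0. Lengths are in m, angles in degrees, forces in N, time in s.
With the tool pointing down it reaches from about 0.425 to 0.95 m from the base axis. Payload 3.5 kg.
Tool frame: the origin (TCP) lies midway between the tips of the shut fingers; the grasp point (between the pads) lies 19 mm behind it; z points along the fingers, y is the direction in which the jaws open and shut (so a half turn about z gives the same grasp; the last joint's range is limited). The gripper opens to 85 mm and grips with 20 to 120 N. Pads are 22 mm wide; open, the fingers measure 114 mm over their backs; the gripper's body (76 mm by 85 mm) begins 54 mm behind the grasp point. The pads swing forward as they close: fully open they stand 13 mm farther back than shut.
Start: joints at [-81.074, 16.404, 90.338, -0, 73.258, -8.594], TCP at [0.203, -0.644, 0.231] pointing down, gripper open.
Joint ranges: [-158.93, 158.93], [-51.34, 127.21], [12.03, 142.37], [-87.48, 267.48], [13.55, 161.25], [-162.69, 162.69]. Speed limits (degrees/s): [159.86, 159.86, 180, 180, 180, 180].

## Interface

Orientations are given as a 3x3 rotation matrix whose columns are the frame's x, y, z axes.
In Python, from station import env gives the robot as it stands.
- The arm moves only by the shell command python3 -m pendant 'ROWS' [FORCE]. ROWS is JSON, a list of rows, each a list of 3 entries, a list of its own where there are three numbers: the shift along the tool's x, y, z in mm, then the turn about the tool's z in rad, then the gripper command: -1 is shut, 1 is fully open, values between are in proportion. In form: [[[dx, dy, dz], yaw, jaw], ...]. A call has 1 to 5 rows; each row shifts and turns the commanded pose from where the row before left it, along the tool's axes as they then stand; what a row does not reach is not made up. A row lasts 1/12 s, in which the tool goes at most 41.7 mm and 7.16 degrees, less where a joint would pass 70% of its speed; a pose out of reach is approached as far as the arm can. A call with a gripper value outside its range is refused whole. The fingers move at their own pace and stop on an object; FORCE is the grip in N (left out, the last holds). Time passes only in rows, so rows that do not move let the fingers close. It gives the time, the measured TCP pose, the force and the opening at its end, in the units of the state.
- env.state(): the state, without advancing time (a new reading comes with each control period).
- env.capture(name): name is "scene" or "top"; returns a dict with "color" (384x512x3 uint8, blue, green, red), "intrinsics" (3x3 intrinsics, pixels), "rvec" (rotation vector, rad) and "tvec" (3), from world to camera coordinates, as OpenCV has them. Camera axes: x right, y down, z forward; pixel columns grow to the right and rows downward; lengths in m; the calibration is good to about 2 mm. A picture is of the moment at which its call begins. There is no depth.
- env.close_job(): hands the job in, once; it reports no verdict.
The state is a dict: "time_s": time; "joint_positions": joint angles; "qvel": joint speeds; "joint_torque": joint torques, N m; "tcp_pos": TCP position; "eef_rot": TCP orientation; "force": force on the tool from outside, world axes, zero at the start; "ft_torque": the same for the moment, N m; "width": opening from 0.0 (shut) to 1.0 (fully open).
Only numpy, scipy, OpenCV 4.12 (cv2) and the standard library are available. Lean on these libraries where they do the work, as an engineer would, in place of code of your own. Each camera call takes 0.05 s, during which the arm holds its last target.

## Task

On the service bench, get the lamp unit of the microscope base ready for its light test: with a fingertip, push the swing-out filter holder in over the lamp lens until it is fully home at its stop, and push the ball-ended diaphragm lever round until it points at the long mark on its scale. The frosted glass diffuser rides along lying in its holder; push with the fingers only, and do not grip or lift anything. Leave all the other parts on the bench where they are.

Things in the scene. Friction and masses are not known exactly. Their poses are not given: they have to be found in the camera images.
- stand: Pale cast microscope base, fixed, its limb and stage taken off. Origin on the bench under the lens axis; x points to the black focusing block with silver knobs, y left of that, z up. In this frame, mm: front of radius 82 about the axis and rear part x 30 to 215, y -85 to 85, both 48 high; focusing block x 101 to 186, y -36 to 36, top z 162; knobs to y +-80 at x 119 to 181, z 74 to 136.
- lens_mid (a point): Centre of the lamp lens (clear diameter 36 mm), on the lens axis in the top face of the black diaphragm mount, z = 116 mm. The mount has radius 43 mm, z 98 to 116; under it the finned lamp drum, radius 41 (flange 48) mm, z 48 to 98.
- holder (a joint): Angle in rad of the swing-out filter holder about its upright pivot: 0 = home at its stop, the ring centred over the lens; it grows, clockwise seen from above, as the holder swings out, to 1.95 (outer stop). It starts swung out at 1.8 and is to be pushed counter-clockwise. About 0.06 N m of friction: it stays where it is left. It cannot be pushed past 0.
- holder_pivot (a point): Pivot axis of the filter holder, 58 mm from the lens axis, at the underside of the ring, z = 122 mm. An upright steel post carries a black hub of radius 9 mm, z 118 to 134.
- holder_pin (a point): Top centre (z = 150 mm) of the upright steel finger pin of the filter holder, 9 mm in diameter, 28 mm tall (z 122 to 150), 95 mm from the pivot, on the far side of the ring from the pivot. Pivot, ring centre (58 mm from the pivot) and pin stand in one line. The black ring is 54 mm in outer diameter, z 122 to 131.
- holder_seat (a point): Centre of the ring's inner floor, on which the diffuser lies, 58 mm from the pivot, z = 124 mm. It moves with the holder.
- diffuser_mid (a point): Centre of the loose frosted glass diffuser, a disc 45 mm in diameter and 5 mm thick, lying in the holder's ring with 1.2 mm of play, its top 2 mm below the ring's rim.
- lever (a joint): Angle in rad of the diaphragm lever about the lens axis: 0 to 1.6, growing counter-clockwise seen from above. It is 1.0 when the lever points at the long mark. It starts between 0 and 0.5. About 0.05 N m of friction: it stays where it is left.
- lever_ball (a point): Centre of the steel ball, 12 mm in diameter, on the end of the diaphragm lever, a level rod 4.6 mm thick; the ball stands 86 mm from the lens axis, z = 105 mm.
- scale_mark (a point): Middle of the long mark (white, 20 mm long, 2 mm wide, radial) on the level black scale under the lever, 52.5 mm from the lens axis, z = 98 mm. The scale spans 39 to 63 mm from the axis, z 95 to 98; its other white marks are 7 mm long, every 0.2 rad.
- eyepiece_a: Bystander: black eyepiece standing on the bench, 35 mm in diameter, 54 mm tall. Origin under its centre.
- eyepiece_b: Bystander: a second such eyepiece.
- objective: Bystander: small steel objective, 25 mm in diameter, 40 mm tall, standing on the rear part of the microscope base. Origin under its centre.
- canister: Bystander: clear canister with a black foot, 35 mm in diameter, 54 mm tall, on the bench. Origin under its centre.
- screwdriver: Bystander: screwdriver with a black handle, 150 mm long, lying on the bench.
- blower: Bystander: black rubber dust blower standing with its nozzle up, 56 mm in diameter, 105 mm tall, on the bench. Origin under its centre.
- cleaner: Bystander: amber bottle, 44 mm in diameter, 120 mm tall, on the bench. Origin under its centre.
- slide_box: Bystander: grey slide box, 100 x 85 x 34 mm, on the bench. Origin under its centre.
Not all that is in view belongs to the job. There is more than one size of the part that bears diffuser_mid; the job needs the middle-sized.

How it is judged (in metres and radians):
At the end, for the whole second after the job is handed in: The filter holder is home (within 0.07 rad of its stop) with the diffuser still lying flat in its ring and centred over the lens within 4.5 mm, so that the whole lens is covered; the diaphragm lever points at the long mark within 0.08 rad (1.0 +- 0.08); both are at rest (horizontal distance between diffuser_mid and lens_mid below 0.0045 m and z of diffuser_mid in the frame of holder_seat below 0.005 m and value of joint holder below 0.07 rad and value of joint lever between 0.92 and 1.08 rad and velocity of joint holder between -0.05 and 0.05 rad/s and velocity of joint lever between -0.05 and 0.05 rad/s); the robot touches nothing.
It fails at once if the diffuser was lifted or knocked out of its holder (z of diffuser_mid in the frame of holder_seat above 0.009 m or horizontal distance between diffuser_mid and holder_seat above 0.006 m).
It fails at once if the finger pin or the lever ball was taken between the fingers ((horizontal distance between the grasp point and holder_pin below 0.007 m and height (world z) of the grasp point below 0.155 m) or (horizontal distance between the grasp point and lever_ball below 0.007 m and height (world z) of the grasp point below 0.116 m)).
It fails at once if the microscope base or its parts were pushed with the arm or the gripper's body instead of the fingers (contact force between the arm and stand above 3 N).
It fails at once if another part on the bench was moved more than 20 mm or lifted (distance of any of eyepiece_a, eyepiece_b, objective, canister, screwdriver, blower, cleaner, slide_box from where it was at the start of the episode above 0.02 m).
It also fails if it takes over 61 s, if anything falls off the work surface, if the arm or the gripper's body presses on something with over 40 N, if the wrist force passes 120 N, or if a joint passes its speed limit or range.

## Working session

There is one attempt and no reset: what is moved stays moved. The work goes in short steps, Python scripts to look and compute and a shell command to move; the robot and the scene stay as the last step left them, time stands still between calls to the robot, and variables do not carry over. Pictures are saved under pics/ and viewed, and the job is handed in when it is done.

```bash
mkdir -p pics; ls
python3 - <<'E'
from station import env
import cv2,numpy as np
s=env.state();print(s)
for n in("scene","top"):
    c=env.capture(n);cv2.imwrite(f"pics/{n}0.png",c["color"]);np.savez(f"{n}0.npz",**c)
    R=cv2.Rodrigues(c["rvec"])[0];print(n,-R.T@c["tvec"].ravel(),c["intrinsics"].tolist())
E
```

```text
pics
{'time_s': 0.0, 'joint_positions': array([-8.10742819e+01,  1.64552199e+01,  9.04235584e+01, -1.28027958e-03,
        7.32578330e+01, -8.59286729e+00]), 'qvel': array([-0.00163806, -0.00451454, -0.05821968, -0.03219393, -0.02496113,
        0.0843804 ]), 'joint_torque': array([ 5.77734900e-04, -4.05980802e+01, -2.92627627e+01, -1.86942552e-04,
        5.74643418e-03,  2.13493095e-06]), 'tcp_pos': array([ 0.20312146, -0.64302029,  0.22991938]), 'eef_rot': array([[ 9.53617479e-01,  3.01020849e-01, -3.91074437e-04],
       [ 3.01020916e-01, -9.53614637e-01,  2.35212204e-03],
       [ 3.35103466e-04, -2.36074628e-03, -9.99997157e-01]]), 'force': array([-0.24868674,  0.28137671, -0.13560961]), 'ft_torque': array([0.0505613 , 0.02327821, 0.01256467]), 'width': 1.0009264463250411}
scene [1.21299477 0.12788449 0.74125361] [[430.5320506941015, 0.0, 245.83715583771135], [0.0, 430.5320506941015, 190.70835486421257], [0.0, 0.0, 1.0]]
top [ 0.40880231 -0.17426562  0.99760416] [[396.0144068683099, 0.0, 254.2557138772593], [0.0, 396.0144068683099, 198.0706686572088], [0.0, 0.0, 1.0]]
```

View pics/scene0.png

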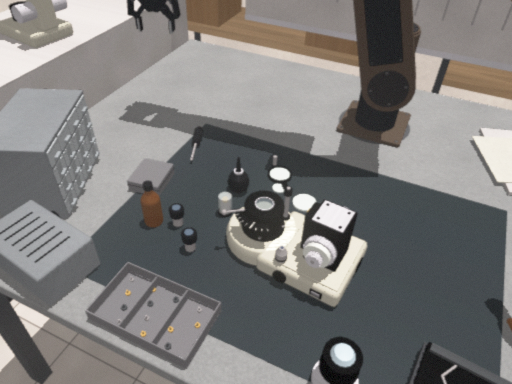

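View pics/top0.png

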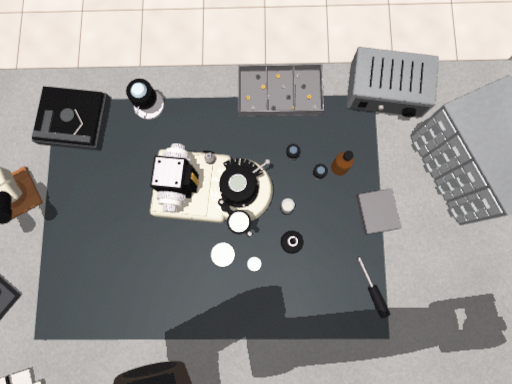

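```bash
cat > h.py <<'E'
import numpy as np,cv2
def ld(f): 
    c=np.load(f); R=cv2.Rodrigues(c["rvec"])[0]; return c["color"],c["intrinsics"],R,c["tvec"].ravel()
def ray(f,u,v,z):
    _,K,R,t=ld(f);o=-R.T@t;d=R.T@np.linalg.inv(K)@np.array([u,v,1.]);return o+d*(z-o[2])/d[2]
def proj(f,P):
    _,K,R,t=ld(f);p=K@(R@np.asarray(P,float)+t);return p[:2]/p[2]
E
python3 - <<'E'
from h import *
i=ld("top0.npz")[0];cv2.imwrite("pics/topc0.png",cv2.resize(i[140:280,140:320],None,fx=4.4,fy=4.2,interpolation=cv2.INTER_CUBIC)[:600,:800])
i=ld("scene0.npz")[0];cv2.imwrite("pics/scenec0.png",cv2.resize(i[145:305,205:375],None,fx=3.7,fy=3.7,interpolation=cv2.INTER_CUBIC))
for u,v in((239,182),(200,182),(239,222)):print(ray("top0.npz",u,v,.12))
E
```

```text
[ 0.598933  -0.1190132  0.12     ]
[ 0.5999323  -0.03022056  0.12      ]
[ 0.50779571 -0.1190777   0.12      ]
```

View pics/topc0.png

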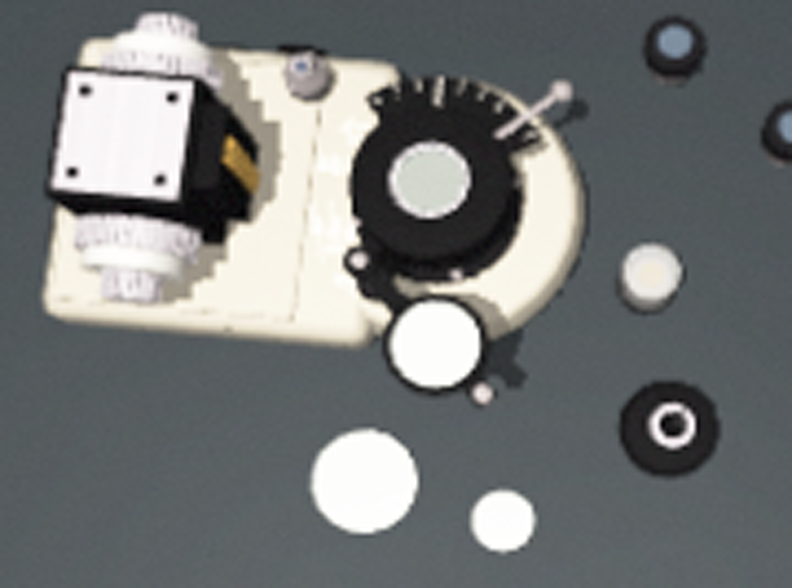

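View pics/scenec0.png

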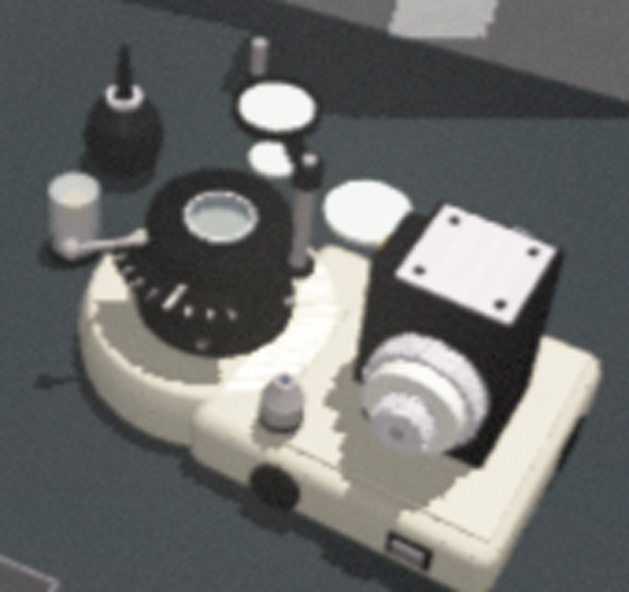

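```bash
cat >> h.py <<'E'
def blob(f,u,v,r,th):
    i=ld(f)[0].astype(int).min(2).astype(np.uint8); u0,v0=int(round(u))-r,int(round(v))-r
    m=(i[v0:v0+2*r+1,u0:u0+2*r+1]>th).astype(np.uint8)
    n,l,s,c=cv2.connectedComponentsWithStats(m,connectivity=8)
    k=min(range(1,n),key=lambda k:np.hypot(*(c[k]-r)));return c[k]+[u0,v0],s[k]
E
python3 - <<'E'
from h import *
f="top0.npz"
pts={}
for n,u,v,r,th,z in(("lens",237.7,182.9,12,110,.116),("pivot",221.1,202.4,4,110,.15),("ring",238.9,222.1,14,180,.129),("pin",249.5,233.6,4,130,.15),("ball",267.3,161.4,4,140,.105),("mark",239.3,161.4,5,140,.098)):
    try:c,s=blob(f,u,v,r,th)
    except Exception as e: print(n,e);continue
    P=ray(f,*c,z);pts[n]=P;print(n,c.round(1),s[2:],P.round(4))
d=lambda a,b:(np.hypot(*(pts[a]-pts[b])[:2]).round(4), np.arctan2(*(pts[a]-pts[b])[1::-1]).round(3))
for a,b in(("lens","pivot"),("ring","pivot"),("pin","pivot"),("pin","ring"),("ball","lens"),("mark","lens")):print(a,b,d(a,b))
i=ld(f)[0];print(cv2.imwrite("pics/z.png",cv2.resize(i[150:245,210:280],None,fx=8,fy=6.3,interpolation=cv2.INTER_NEAREST)))
E
```

```text
lens [237.1 182.4] [ 19  18 269] [ 0.5989 -0.1144  0.116 ]
pivot [219.2 201.8] [ 7  9 36] [ 0.549  -0.0779  0.15  ]
ring [238.6 221.5] [ 20  20 325] [ 0.5079 -0.1187  0.129 ]
pin [249.5 233.1] [ 4  5 15] [ 0.4803 -0.1434  0.15  ]
ball [266.2 162. ] [ 7  7 25] [ 0.6489 -0.1814  0.105 ]
mark [239.5 161. ] [2 7 8] [ 0.6541 -0.1188  0.098 ]
lens pivot (np.float64(0.0619), np.float64(-0.631))
ring pivot (np.float64(0.0579), np.float64(-2.359))
pin pivot (np.float64(0.095), np.float64(-2.38))
pin ring (np.float64(0.0371), np.float64(-2.412))
ball lens (np.float64(0.0836), np.float64(-0.931))
mark lens (np.float64(0.0553), np.float64(-0.079))
True
```

View pics/z.png

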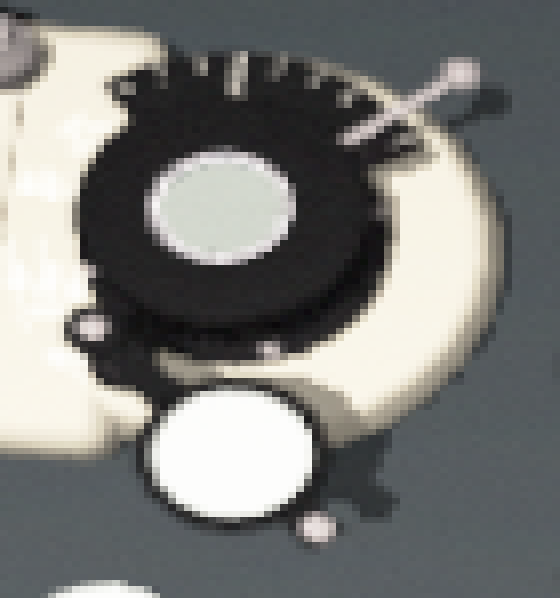

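Run:
```python
from h import *
# scene crop -> pixel: u=205+x/3.7-.5
for n,u,v,r,th in(("lens",264.5,203.5,9,110),("pin",274.8,157,5,110),("post",288.5,188,3,120),("ball",223.5,212,3,140),("mark",252.3,225,4,110)):
    try: c,s=blob("scene0.npz",u,v,r,th);print(n,c.round(1),s)
    except Exception as e:print(n,e)
T={"lens":(237.1,182.4,.116),"pin":(249.5,233.1,.15),"post":(221,201.6,.136),"ball":(267,161.3,.105),"mark":(239.3,161.3,.098)}
for n,(u,v,z) in T.items():
    P=ray("top0.npz",u,v,z);print(n,P.round(4),"scene",proj("scene0.npz",P).round(1))
```

```text
lens [264.  203.2] [  0   2  19  14 221]
pin [274.7 156.8] [ 3  3  4  6 15]
post [288.  187.7] [2 2 3 3 7]
ball [224.3 210.6] [ 1  0  6  5 23]
mark [251.6 224.6] [ 1  1  6  6 17]
lens [ 0.5989 -0.1144  0.116 ] scene [264.7 202.2]
pin [ 0.4803 -0.1435  0.15  ] scene [274.9 155.1]
post [ 0.5516 -0.0802  0.136 ] scene [288.8 186.7]
ball [ 0.6506 -0.1832  0.105 ] scene [224.5 211.1]
mark [ 0.6533 -0.1183  0.098 ] scene [251.8 224.3]
```

```bash
python3 -m pendant '[[[30,-16,0],0,-1],[[33,-18,0],0,-1],[[33,-18,0],0,-1],[[33,-18,0],0,-1],[[33,-18,0],0,-1]]' 20; python3 -m pendant '[[[33,-18,0],0,-1],[[33,-18,0],0,-1],[[33,-18,0],0,-1],[[33,-18,0],0,-1],[[33,-18,0],0,-1]]'; python3 -m pendant '[[[33,-18,0],0,-1],[[33,-18,0],0,-1],[[33,-18,0],0,-1],[[33,-18,0],0,-1],[[20,-12,0],0,-1]]'
```

```text
time_s: 0.52
tcp_pos: [0.3319, -0.5093, 0.2306]
eef_rot: [[0.954, 0.3, -0.0], [0.3, -0.954, 0.001], [-0.0, -0.001, -1.0]]
force: [0.5, -0.3, -0.3]
width: 0.295
time_s: 0.93
tcp_pos: [0.4623, -0.3737, 0.2308]
eef_rot: [[0.954, 0.301, -0.001], [0.301, -0.954, 0.001], [-0.0, -0.001, -1.0]]
force: [0.1, 0.1, -0.2]
width: 0.002
time_s: 1.35
tcp_pos: [0.5828, -0.2466, 0.2307]
eef_rot: [[0.953, 0.303, -0.0], [0.303, -0.953, 0.001], [0.0, -0.001, -1.0]]
force: [-0.1, -0.5, -0.6]
width: 0.002
```

```bash
python3 -m pendant '[[[0,0,0],-0.113,-1],[[0,0,0],-0.113,-1],[[0,0,0],-0.113,-1],[[0,0,0],0,-1],[[0,0,0],0,-1]]'
```

```text
time_s: 1.77
tcp_pos: [0.5809, -0.2494, 0.2307]
eef_rot: [[0.801, 0.599, -0.001], [0.599, -0.801, 0.001], [-0.0, -0.001, -1.0]]
force: [1.0, 0.3, 0.8]
width: 0.001
```

```bash
python3 -m pendant '[[[33,-6,0],0,-1],[[33,-5,0],0,-1],[[0,0,0],0,-1],[[0,0,35],0,-1],[[0,0,30],0,-1]]';python3 -m pendant '[[[0,0,25],0,-1],[[0,0,15],0,-1],[[0,0,10],0,-1],[[0,0,0],0,-1],[[0,0,0],0,-1]]'
python3 - <<'E'
from station import env
import cv2,numpy as np
for n in("scene","top"):
    c=env.capture(n);np.savez(f"{n}1.npz",**c);i=c["color"]
    i=i[130:290,180:370] if n=="scene" else i[140:280,140:320]
    cv2.imwrite(f"pics/{n}c1.png",cv2.resize(i,None,fx=4,fy=3.7 if n=="scene" else 4,interpolation=cv2.INTER_CUBIC))
E
```

```text
time_s: 2.18
tcp_pos: [0.6287, -0.2016, 0.1678]
eef_rot: [[0.8, 0.6, 0.005], [0.6, -0.8, -0.003], [0.002, 0.005, -1.0]]
force: [0.8, 0.7, -2.0]
width: 0.003
time_s: 2.6
tcp_pos: [0.6276, -0.2016, 0.1169]
eef_rot: [[0.8, 0.6, 0.001], [0.6, -0.8, -0.0], [0.0, 0.001, -1.0]]
force: [0.0, -0.6, 0.4]
width: -0.001
```

View pics/scenec1.png

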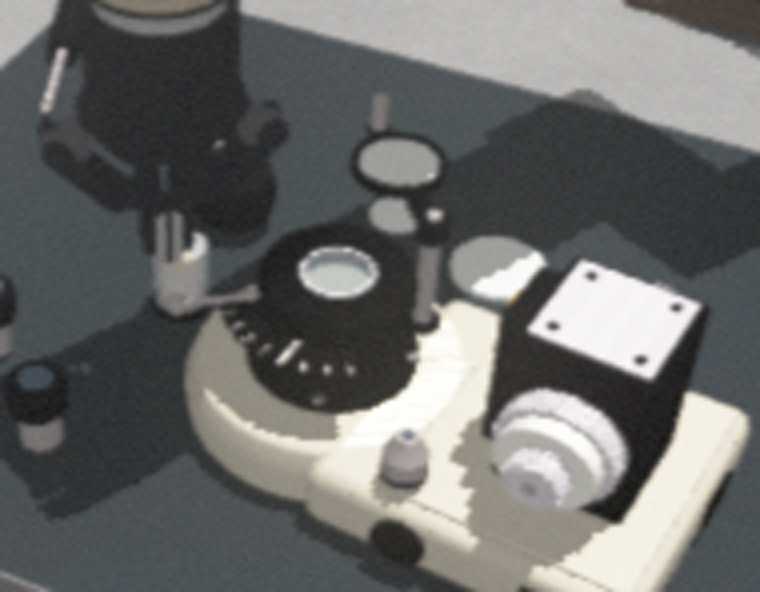

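View pics/topc1.png

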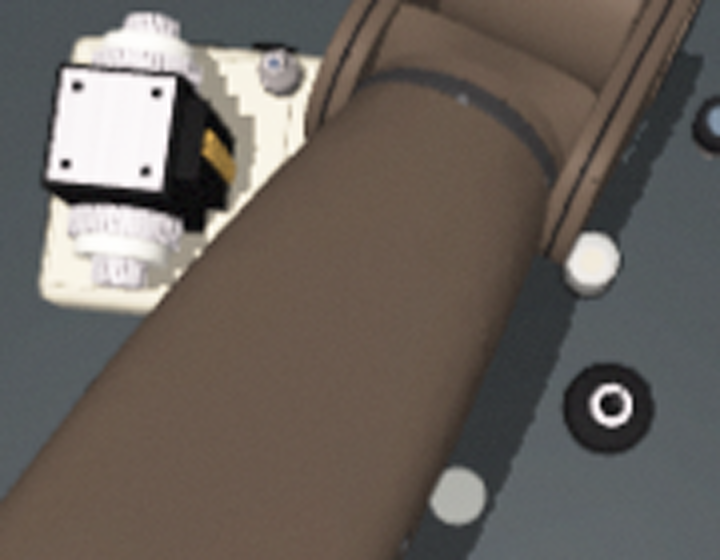

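```bash
python3 -m pendant '[[[0,0,8],0,-1],[[0,0,7],0,-1],[[4,0,0],0,-1],[[4,0,0],0,-1],[[0,0,0],0,-1]]';python3 -m pendant '[[[4,0,0],0,-1],[[0,0,0],0,-1],[[0,0,0],0,-1]]'; python3 -m pendant '[[[5.3,0.9,0],-0.061,-1],[[5.3,0.9,0],-0.061,-1],[[5.3,0.9,0],-0.061,-1],[[0,0,0],0,-1],[[0,0,0],0,-1]]'
cat > snap.py <<'E'
import sys
from station import env
import cv2,numpy as np
k=sys.argv[1];
for n in sys.argv[2:]:
    c=env.capture(n);np.savez(f"{n}{k}.npz",**c);i=c["color"]
    i=i[130:280,180:370] if n=="scene" else i[140:280,140:320]
    cv2.imwrite(f"pics/{n}c{k}.png",cv2.resize(i,None,fx=4,fy=4,interpolation=cv2.INTER_CUBIC))
E
python3 snap.py 2 scene
```

```text
time_s: 3.12
tcp_pos: [0.6343, -0.1958, 0.1013]
eef_rot: [[0.799, 0.601, 0.0], [0.601, -0.799, 0.0], [0.0, 0.0, -1.0]]
force: [-0.5, 1.4, -0.0]
width: 0.002
time_s: 3.37
tcp_pos: [0.6372, -0.1938, 0.1016]
eef_rot: [[0.799, 0.601, 0.0], [0.601, -0.799, -0.0], [0.0, 0.0, -1.0]]
force: [0.6, 0.7, 0.0]
width: 0.001
time_s: 3.78
tcp_pos: [0.6507, -0.1857, 0.1014]
eef_rot: [[0.677, 0.736, 0.0], [0.736, -0.677, -0.0], [-0.0, 0.0, -1.0]]
force: [0.2, 0.6, 0.4]
width: 0.003
```

View pics/scenec2.png

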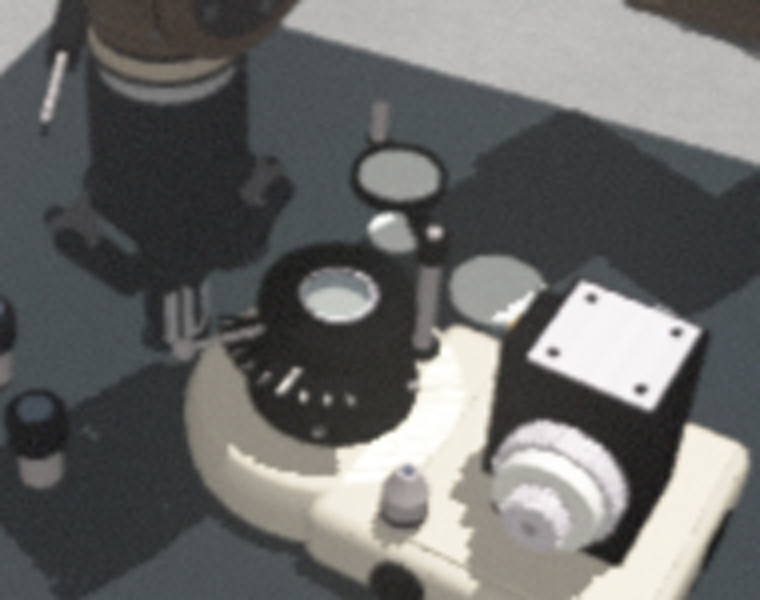

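```bash
cat >> h.py <<'E'
L=np.array([.5989,-.1144,.116]); 
def ballchk(f,u,v,th=120,r=4):
    c,s=blob(f,u,v,r,th);P=ray(f,*c,.105);d=P-L
    print("ball px",c.round(1),s[2:],P.round(4),"r",np.hypot(*d[:2]).round(4),"ang",np.arctan2(d[1],d[0]).round(3))
E
python3 - <<'E'
from h import *
ballchk("scene0.npz",223.5,212,140); ballchk("scene2.npz",225.5,217.3,140);ballchk("scene2.npz",225.5,217.3,160)
print(ray("scene0.npz",251.6,224.6,.098)-ray("scene0.npz",264,203.2,.116))
for a in(-.926,-.85,-.8,-.744,-.7): print(a,proj("scene0.npz",L*[1,1,0]+[.086*np.cos(a),.086*np.sin(a),.105]))
E
```

```text
ball px [224.6 210.6] [ 7  5 25] [ 0.6493 -0.1836  0.105 ] r 0.0857 ang -0.942Traceback (most recent call last):
  File "<stdin>", line 2, in <module>
  File "h.py", line 15, in ballchk
    c,s=blob(f,u,v,r,th);P=ray(f,*c,.105);d=P-L
        ~~~~^^^^^^^^^^^^
  File "h.py", line 12, in blob
    k=min(range(1,n),key=lambda k:np.hypot(*(c[k]-r)));return c[k]+[u0,v0],s[k]
ValueError: min() iterable argument is empty
```

Run:
```python
from h import *
P=ray("scene2.npz",225.5,217.2,.105)-L;print(P,np.hypot(*P[:2]),np.arctan2(P[1],P[0]))
T=np.array([.6507,-.1857,0])-L; x=np.array([.677,.736]);y=np.array([.736,-.677]);print("tcp tang,rad",T[:2]@x,T[:2]@y,"ball tang",P[:2]@x,P[:2]@y)
M=ray("scene0.npz",251.6,224.6,.098)-L;print("mark ang",np.arctan2(M[1],M[0]),np.hypot(*M[:2]))
```

```text
[ 0.06665634 -0.05845304 -0.011     ] 0.08865565703594779 -0.7199229266326719
tcp tang,rad -0.01740820000000003 0.08639489999999997 ball tang 0.002104899200423825 0.08863177432202159
mark ang -0.07172001786446228 0.05555562970931194
```

```bash
python3 -m pendant '[[[5.3,0.9,0],-0.061,-1],[[5.3,0.9,0],-0.061,-1],[[5.3,0.9,0],-0.061,-1],[[5.3,0.9,0],-0.061,-1],[[5.3,0.9,0],-0.061,-1]]';python3 -m pendant '[[[5.3,0.9,0],-0.061,-1],[[5.3,0.9,0],-0.061,-1],[[5.3,0.9,0],-0.061,-1],[[0,0,0],0,-1],[[0,0,0],0,-1]]'
python3 snap.py 3 scene
```

```text
time_s: 4.25
tcp_pos: [0.6696, -0.1673, 0.1013]
eef_rot: [[0.423, 0.906, -0.0], [0.906, -0.423, -0.001], [-0.001, 0.0, -1.0]]
force: [0.4, -0.8, -0.0]
width: 0.001
time_s: 4.67
tcp_pos: [0.6779, -0.1531, 0.1013]
eef_rot: [[0.254, 0.967, -0.0], [0.967, -0.254, 0.0], [0.0, -0.0, -1.0]]
force: [-0.6, -0.4, 0.1]
width: -0.0
```

View pics/scenec3.png

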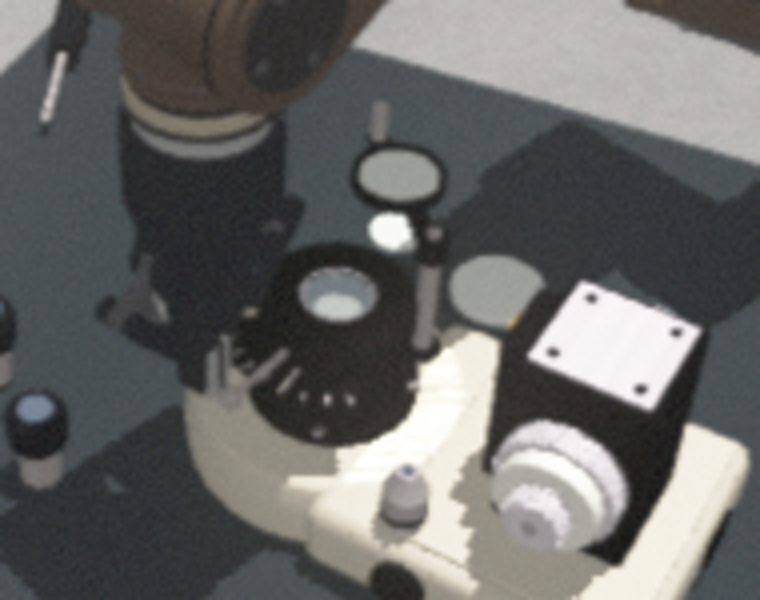

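Run:
```python
from h import *
P=ray("scene3.npz",237.8,228.5,.105)-L;print(P,np.hypot(*P[:2]),np.arctan2(P[1],P[0]))
x=np.array([.254,.967]);print(P[:2]@x)
for a in (-.26,-.24,-.22,-.2,-.072):print(a,proj("scene3.npz",L*[1,1,0]+[.086*np.cos(a),.086*np.sin(a),.105]))
i=ld("scene3.npz")[0][205:240,220:265];cv2.imwrite("pics/s3z.png",cv2.resize(i,None,fx=16,fy=16,interpolation=cv2.INTER_CUBIC))
```

```text
[ 0.08368199 -0.0215313  -0.011     ] 0.08640759258702878 -0.2518365195726297
0.00043445758477721316
-0.26 [237.67068245 228.21870909]
-0.24 [238.31706556 228.63016801]
-0.22 [238.97572207 229.03279765]
-0.2 [239.64637591 229.42638443]
-0.072 [244.20313428 231.71767314]
```

View pics/s3z.png

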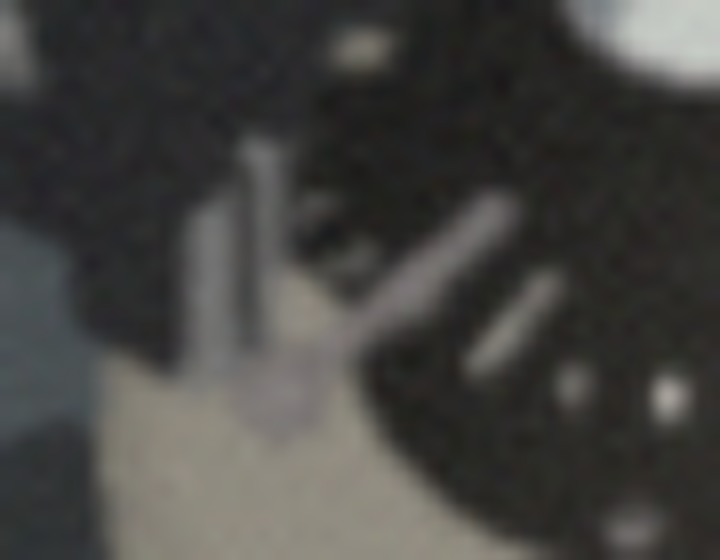

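```bash
python3 -m pendant '[[[5.3,0.9,0],-0.061,-1],[[5.3,0.9,0],-0.061,-1],[[4.8,0.8,0],-0.055,-1],[[0,0,0],0,-1],[[0,0,0],0,-1]]'; python3 -m pendant '[[[-8,0,0],0,-1],[[-12,0,0],0,-1],[[-20,0,0],0,-1],[[-10,0,-20],0,-1],[[0,0,0],0,-1]]'
python3 snap.py 4 scene
python3 - <<'E'
from h import *
i=ld("scene4.npz")[0][205:240,220:265];cv2.imwrite("pics/s4z.png",cv2.resize(i,None,fx=16,fy=16,interpolation=cv2.INTER_CUBIC))
E
```

```text
time_s: 5.13
tcp_pos: [0.6834, -0.1386, 0.1013]
eef_rot: [[0.08, 0.997, -0.0], [0.997, -0.08, 0.0], [0.0, -0.0, -1.0]]
force: [0.2, 0.4, 0.4]
width: 0.0
time_s: 5.55
tcp_pos: [0.681, -0.1927, 0.1248]
eef_rot: [[0.082, 0.997, 0.005], [0.997, -0.082, -0.003], [-0.003, 0.006, -1.0]]
force: [1.3, -0.4, 1.2]
width: 0.001
```

View pics/s4z.png

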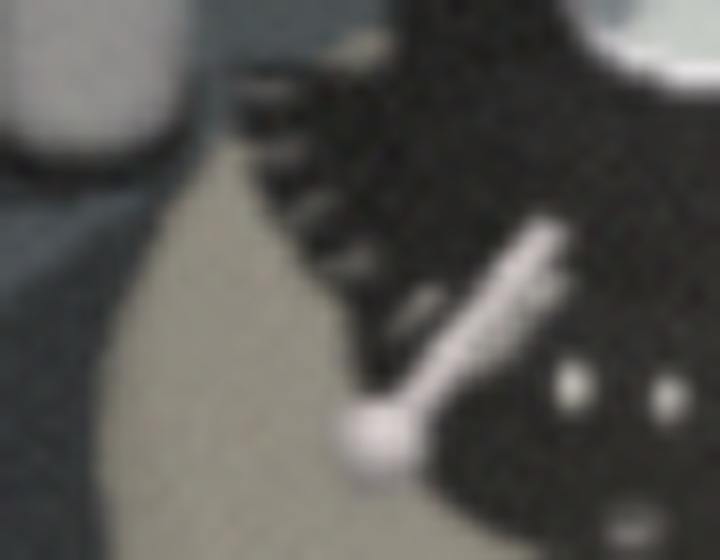

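```bash
python3 -m pendant '[[[0,0,-35],0,-1],[[0,0,-40],0,-1],[[8,-35,0],0,-1],[[8,-37,0],0,-1],[[9,-38,0],0,-1]]'; python3 -m pendant '[[[9,-38,0],0,-1],[[9,-38,0],0,-1],[[9,-38,0],0,-1],[[0,0,0],0.12,-1],[[0,0,0],0.12,-1]]'; python3 -m pendant '[[[0,0,0],0.12,-1],[[0,0,0],0.12,-1],[[0,0,0],0.12,-1],[[0,0,0],0.12,-1],[[0,0,0],0.12,-1]]'; python3 -m pendant '[[[0,0,0],0.12,-1],[[0,0,0],0.12,-1],[[0,0,0],0.12,-1],[[0,0,0],0.12,-1],[[0,0,0],0.12,-1]]'; python3 -m pendant '[[[0,0,0],0.12,-1],[[0,0,0],0.12,-1],[[0,0,0],0.12,-1],[[0,0,0],0.12,-1],[[0,0,0],0.12,-1]]'; python3 -m pendant '[[[0,0,0],0.12,-1],[[0,0,0],0.12,-1],[[0,0,0],0,-1],[[0,0,0],0,-1]]'; python3 snap.py 5 scene top
```

```text
time_s: 6.02
tcp_pos: [0.5714, -0.1546, 0.1968]
eef_rot: [[0.078, 0.997, 0.002], [0.997, -0.078, -0.001], [-0.0, 0.002, -1.0]]
force: [-0.4, 0.3, -0.6]
width: 0.0
time_s: 6.43
tcp_pos: [0.4576, -0.1174, 0.1948]
eef_rot: [[0.318, 0.948, -0.001], [0.948, -0.318, 0.001], [0.0, -0.002, -1.0]]
force: [0.7, -0.5, 0.6]
width: 0.001
time_s: 6.85
tcp_pos: [0.4602, -0.1187, 0.1958]
eef_rot: [[0.798, 0.602, -0.0], [0.602, -0.798, 0.0], [0.0, -0.0, -1.0]]
force: [0.8, -0.2, -0.9]
width: -0.002
time_s: 7.27
tcp_pos: [0.4602, -0.1187, 0.1958]
eef_rot: [[0.999, 0.047, -0.0], [0.047, -0.999, 0.0], [-0.0, -0.0, -1.0]]
force: [-0.2, 0.5, -0.6]
width: -0.0
time_s: 7.68
tcp_pos: [0.4602, -0.1187, 0.1957]
eef_rot: [[0.851, -0.526, -0.0], [-0.526, -0.851, 0.0], [-0.0, -0.0, -1.0]]
force: [-1.0, -0.2, 0.0]
width: -0.002
time_s: 8.02
tcp_pos: [0.4602, -0.1188, 0.1959]
eef_rot: [[0.708, -0.706, -0.0], [-0.706, -0.708, 0.0], [-0.0, -0.0, -1.0]]
force: [-0.0, -0.0, -0.1]
width: -0.001
```

View pics/scenec5.png

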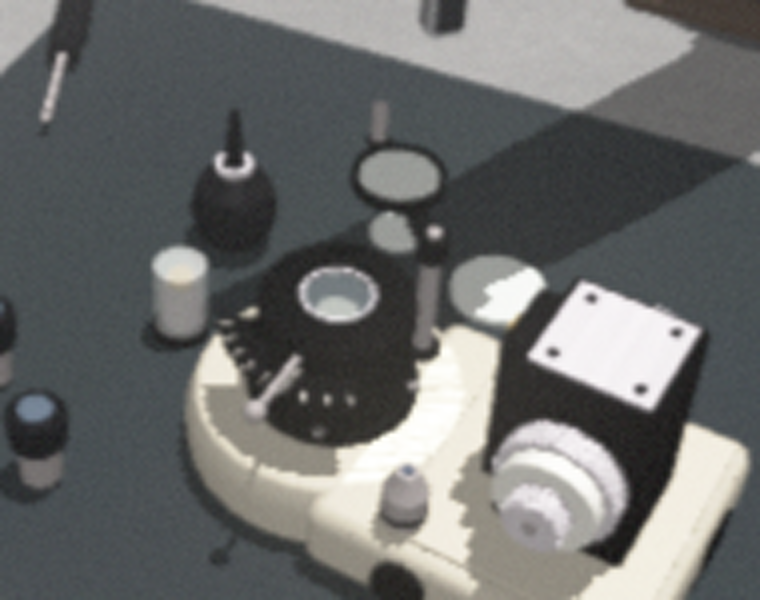

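View pics/topc5.png

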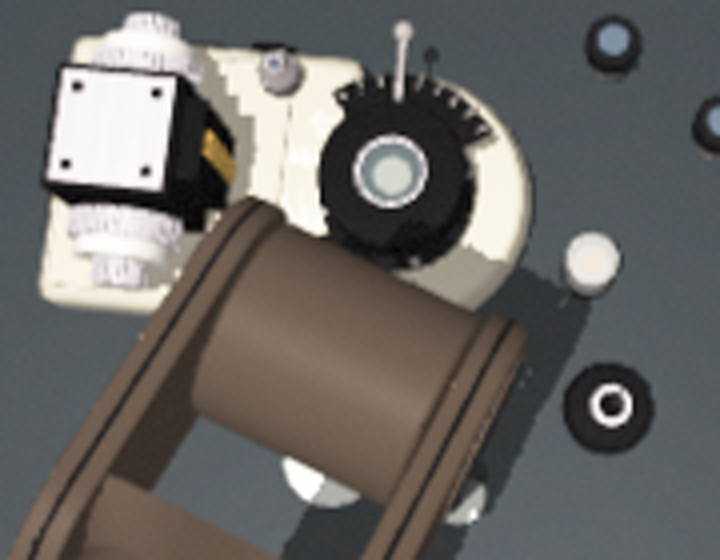

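Run:
```python
from h import *
ballchk("top5.npz",240.4,146.8,150)
ballchk("scene5.npz",243.7,231.8,150)
T=np.array([.4602,-.1188]);V=np.array([.5516,-.0802]);x=np.array([.708,-.706]);y=np.array([-.706,-.708])
print((T-V)@x,(T-V)@y, "x ang",np.arctan2(-.706,.708))
```

```text
ball px [240.3 148.2] [ 4  6 18] [ 0.6831 -0.1211  0.105 ] r 0.0845 ang -0.08
ball px [244.  230.9] [ 6  6 20] [ 0.6829 -0.1219  0.105 ] r 0.0843 ang -0.089
-0.037459599999999975 0.09185719999999999 x ang -0.7839837371836821
```

```bash
python3 -m pendant '[[[0,0,25],0.061,-1],[[0,0,20],0,-1],[[0,0,13],0,-1],[[5,0,0],0,-1],[[5,0,0],0,-1]]'; python3 -m pendant '[[[3,0,0],0,-1],[[0,0,0],0,-1],[[0,0,0],0,-1]]'; python3 snap.py 6 scene
```

```text
time_s: 8.53
tcp_pos: [0.4668, -0.1265, 0.1378]
eef_rot: [[0.662, -0.749, -0.001], [-0.749, -0.662, 0.001], [-0.001, 0.001, -1.0]]
force: [-0.0, 0.2, 0.3]
width: 0.001
time_s: 8.78
tcp_pos: [0.47, -0.1294, 0.1397]
eef_rot: [[0.661, -0.75, 0.002], [-0.75, -0.661, -0.001], [0.002, -0.001, -1.0]]
force: [-0.2, 0.1, 0.7]
width: 0.001
```

View pics/scenec6.png

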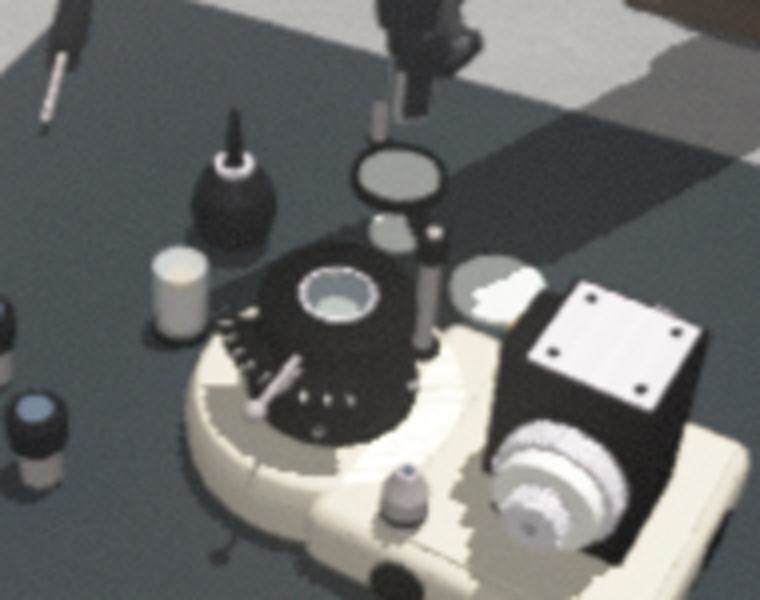

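```bash
python3 -m pendant '[[[5.7,0.8,0],-0.06,-1],[[5.7,0.8,0],-0.06,-1],[[5.7,0.8,0],-0.06,-1],[[5.7,0.8,0],-0.06,-1],[[5.7,0.8,0],-0.06,-1]]'; python3 -m pendant '[[[5.7,0.8,0],-0.06,-1],[[5.7,0.8,0],-0.06,-1],[[5.7,0.8,0],-0.06,-1],[[5.7,0.8,0],-0.06,-1],[[0,0,0],0,-1]]'; python3 snap.py 7 scene
```

```text
time_s: 9.25
tcp_pos: [0.4874, -0.1508, 0.1387]
eef_rot: [[0.855, -0.518, -0.001], [-0.518, -0.855, -0.0], [-0.0, 0.0, -1.0]]
force: [-1.5, 0.8, -0.4]
width: -0.002
time_s: 9.67
tcp_pos: [0.5072, -0.1641, 0.1389]
eef_rot: [[0.953, -0.302, 0.001], [-0.302, -0.953, -0.001], [0.001, 0.0, -1.0]]
force: [-0.8, -0.3, 0.7]
width: 0.0
```

View pics/scenec7.png

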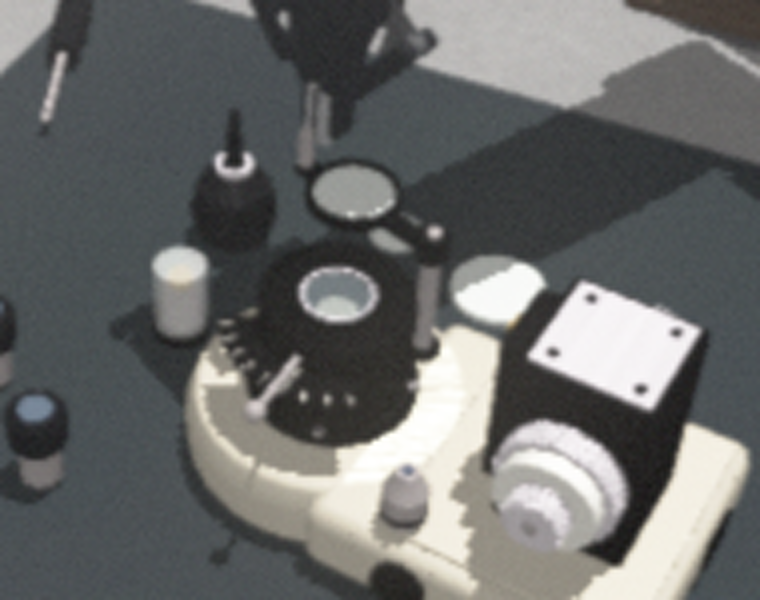

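```bash
python3 -m pendant '[[[5.7,0.8,0],-0.06,-1],[[5.7,0.8,0],-0.06,-1],[[5.7,0.8,0],-0.06,-1],[[5.7,0.8,0],-0.06,-1],[[5.7,0.8,0],-0.06,-1]]'; python3 -m pendant '[[[5.7,0.8,0],-0.06,-1],[[5.7,0.8,0],-0.06,-1],[[5.7,0.8,0],-0.06,-1],[[5.7,0.8,0],-0.06,-1],[[5.7,0.8,0],-0.06,-1]]';python3 -m pendant '[[[5.7,0.8,0],-0.06,-1],[[5.7,0.8,0],-0.06,-1],[[5.7,0.8,0],-0.06,-1],[[0,0,0],0,-1],[[0,0,0],0,-1]]'; python3 snap.py 8 scene
```

```text
time_s: 10.13
tcp_pos: [0.5334, -0.1728, 0.1385]
eef_rot: [[1.0, -0.007, -0.001], [-0.007, -1.0, -0.0], [-0.001, 0.0, -1.0]]
force: [-0.7, -0.8, 0.1]
width: -0.0
time_s: 10.55
tcp_pos: [0.5622, -0.1737, 0.1385]
eef_rot: [[0.957, 0.289, -0.0], [0.289, -0.957, -0.001], [-0.001, 0.001, -1.0]]
force: [-0.1, -0.6, -1.0]
width: 0.002
time_s: 10.97
tcp_pos: [0.5792, -0.1697, 0.1385]
eef_rot: [[0.892, 0.453, 0.0], [0.453, -0.892, 0.0], [0.0, -0.0, -1.0]]
force: [0.6, -0.0, 0.4]
width: -0.001
```

View pics/scenec8.png

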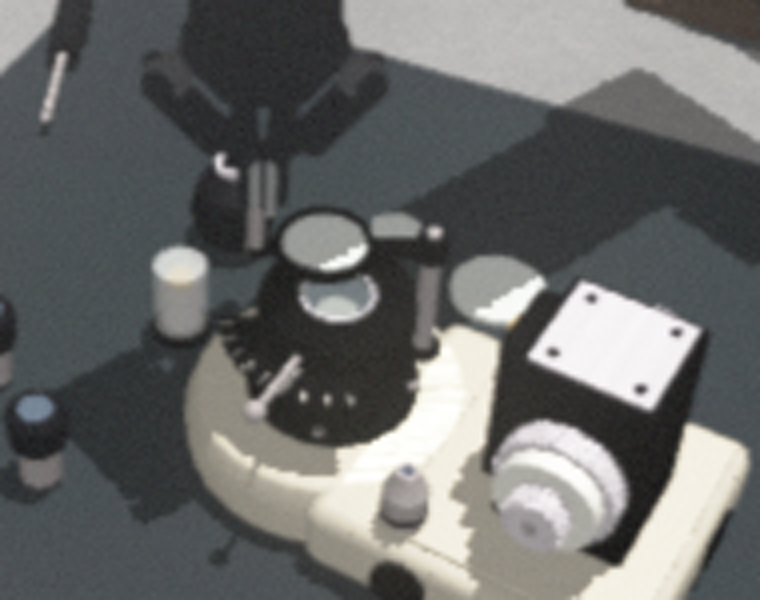

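```bash
python3 -m pendant '[[[5.7,0.8,0],-0.06,-1],[[5.7,0.8,0],-0.06,-1],[[5.7,0.8,0],-0.06,-1],[[5.7,0.8,0],-0.06,-1],[[5.7,0.8,0],-0.06,-1]]'; python3 -m pendant '[[[4,0.6,0],-0.04,-1],[[3,0.4,0],-0.03,-1],[[3,0.4,0],-0.03,-1],[[2,0.3,0],-0.02,-1],[[0,0,0],0,-1]]'; python3 snap.py 9 scene
```

```text
time_s: 11.43
tcp_pos: [0.6047, -0.1576, 0.1383]
eef_rot: [[0.716, 0.698, -0.001], [0.698, -0.716, -0.0], [-0.001, -0.0, -1.0]]
force: [-0.3, -1.4, 0.0]
width: -0.003
time_s: 11.85
tcp_pos: [0.6144, -0.1497, 0.1384]
eef_rot: [[0.628, 0.778, -0.0], [0.778, -0.628, 0.0], [0.0, -0.0, -1.0]]
force: [-0.0, -0.6, 0.6]
width: 0.001
```

View pics/scenec9.png

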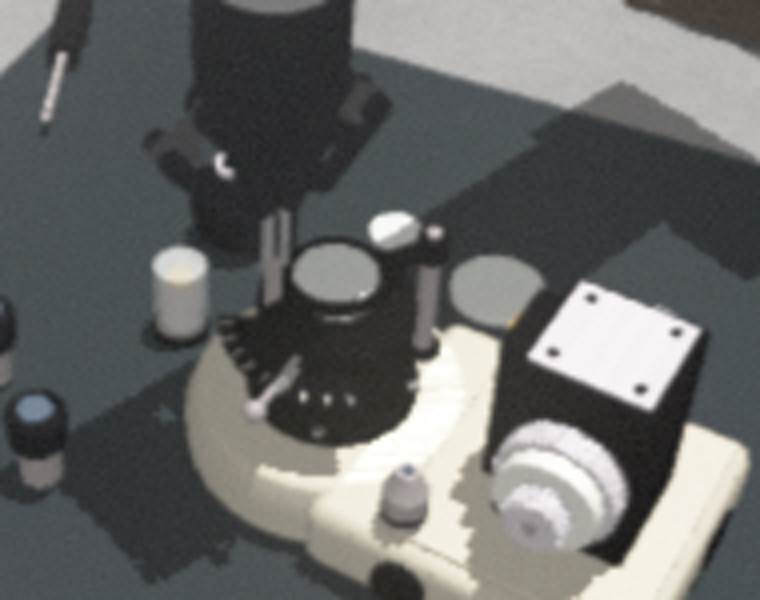

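```bash
python3 -m pendant '[[[2,0.3,0],-0.02,-1],[[2,0.3,0],-0.02,-1],[[0,0,0],0,-1],[[0,0,0],0,-1]]';python3 -m pendant '[[[1.5,0.2,0],0,-1],[[0,0,0],0,-1],[[0,0,0],0,-1]]';python3 -m pendant '[[[1.5,0.2,0],0,-1],[[0,0,0],0,-1],[[0,0,0],0,-1]]'
```

```text
time_s: 12.23
tcp_pos: [0.6175, -0.1469, 0.1383]
eef_rot: [[0.596, 0.803, 0.0], [0.803, -0.596, 0.0], [0.0, -0.0, -1.0]]
force: [-0.4, 0.1, -0.9]
width: 0.003
time_s: 12.48
tcp_pos: [0.6181, -0.1464, 0.1383]
eef_rot: [[0.596, 0.803, -0.001], [0.803, -0.596, -0.001], [-0.001, -0.001, -1.0]]
force: [-2.9, -1.3, 0.6]
width: -0.003
time_s: 12.73
tcp_pos: [0.6182, -0.1462, 0.1382]
eef_rot: [[0.596, 0.803, -0.004], [0.803, -0.596, -0.002], [-0.004, -0.002, -1.0]]
force: [-5.9, -4.8, 2.0]
width: 0.0
```

```bash
python3 -m pendant '[[[1,0,0],0,-1],[[0,0,0],0,-1],[[-4,0,0],0,-1],[[-6,0,0],0,-1],[[-20,0,0],0,-1]]';python3 -m pendant '[[[-10,0,-20],0,-1],[[0,0,-35],0,-1],[[-20,0,-35],0,-1],[[-30,0,0],0,-1],[[-30,0,0],0,-1]]';python3 -m pendant '[[[-35,0,0],0,-1],[[-35,0,0],0,-1],[[-35,0,0],0,-1],[[0,0,0],0,-1],[[0,0,0],0,-1]]'; python3 snap.py 10 scene top
```

```text
time_s: 13.15
tcp_pos: [0.6034, -0.1668, 0.1385]
eef_rot: [[0.595, 0.804, 0.003], [0.804, -0.595, 0.001], [0.003, 0.001, -1.0]]
force: [0.2, -0.3, -0.4]
width: 0.001
time_s: 13.57
tcp_pos: [0.5503, -0.2414, 0.2326]
eef_rot: [[0.595, 0.804, 0.008], [0.804, -0.595, -0.004], [0.002, 0.009, -1.0]]
force: [0.0, -0.9, 0.3]
width: -0.004
time_s: 13.98
tcp_pos: [0.4854, -0.3259, 0.2285]
eef_rot: [[0.599, 0.801, 0.002], [0.801, -0.599, 0.0], [0.001, 0.001, -1.0]]
force: [-0.1, 0.5, 0.2]
width: -0.001
```

View pics/scenec10.png

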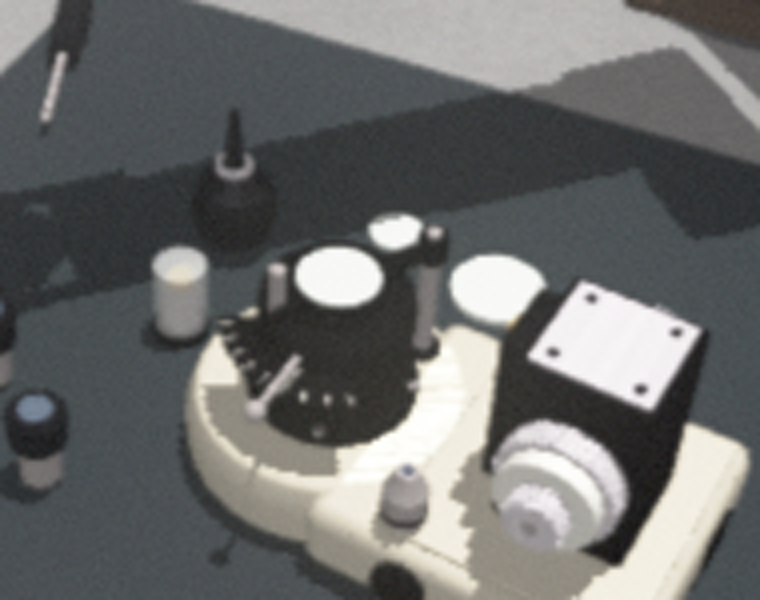

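View pics/topc10.png

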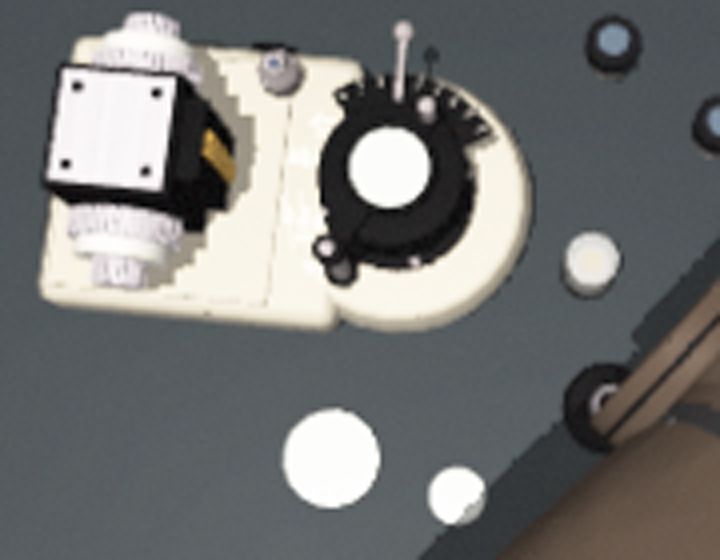

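Run:
```python
from h import *
ballchk("top10.npz",240.4,147.5,150)
V=np.array([.5516,-.0802])
for f,a,b in(("top10.npz",(237.3,181.7),(246.8,166)),("scene10.npz",(264.8,199),(249.2,197))):
    c,s=blob(f,*a,12,180);D=ray(f,*c,.129)
    print(f,"diff",s,D.round(4),"to lens mm",((D-L)[:2]*1e3).round(1))
c,s=blob("top10.npz",246.8,166,4,140);p=ray("top10.npz",*c,.15);d=p[:2]-V;print(c,p,np.hypot(*d),np.arctan2(d[1],d[0]),"home",np.arctan2(*(L[:2]-V)[::-1]))
a=ld("top0.npz")[0];b=ld("top10.npz")[0]
for n,u,v in(("eyeA",293,151),("eyeB",320,171),("canister",288,205)):
    print(n,np.abs(a[v-9:v+10,u-9:u+10].astype(int)-b[v-9:v+10,u-9:u+10]).mean().round(1))
```

```text
ball px [240.3 148.4] [ 4  7 19] [ 0.6827 -0.1211  0.105 ] r 0.084 ang -0.08
top10.npz diff [  3   2  19  20 307] [ 0.5984 -0.1151  0.129 ] to lens mm [-0.5 -0.7]
scene10.npz diff [  1   5  21  14 242] [ 0.602  -0.1147  0.129 ] to lens mm [ 3.1 -0.3]
[246. 166.] [ 0.62833108 -0.13633285  0.15      ] 0.0950713131172176 -0.6315900864394264 home -0.6260251636434953
eyeA 1.3
eyeB 1.3
canister 1.0
```

Run:
```python
from h import *
print("scene lens bias mm",((ray("scene0.npz",264,203.2,.116)-L)*1e3).round(1))
from station import env
s=env.state();print(s["time_s"],s["force"],s["tcp_pos"]);print(env.close_job())
```

```text
scene lens bias mm [ 3.4 -0.1 -0. ]
14.0833 [-2.27127798e-04  1.15988576e-01 -2.80234411e-01] [ 0.48646995 -0.32425988  0.22837453]
the job is handed in; nothing more can be done
None
```

I finished both pushes with the shut fingertips and handed the job in at 14.1 s. It reports no verdict, so what follows is what I measured.

- **Lever:** The ball sits at -0.080 rad against -0.072 rad for the long mark, in world angle about the lens. That puts the lever at about 0.99, inside the 0.92 to 1.08 range. The scene camera reads it slightly lower, at about 0.98.
- **Holder:** I pushed until the force rose to about 8 N with no more movement, so it is at its stop. The pin's measured angle is 0.006 rad from the pivot-to-lens line.
- **Diffuser:** It lies in the ring and is centred over the lens within about 0.9 mm in the top view. The scene view gave 3.1 mm, but that camera showed the same 3.4 mm offset for the bare lens, so I put it down to calibration.
- **Other parts:** The two eyepieces and the canister show no change in the top image. I did not compare the rest numerically. The last crops show the objective and blower where they were, and the arm stayed away from the others.
- **Robot:** It stood clear at z = 0.228 m, with practically no force on the tool.

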